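Lock the clamp jaw of the tube mixer

ROBOT

A 6-joint arm with a two-finger parallel gripper is mounted at the origin on the work surface. World frame = base frame: x ahead of the robot, y to its left, z up, the work surface at z = 0. Lengths are in mm, angles in rad, forces in N, time in s.
With the tool pointing down it reaches from about 275 to 725 mm from the base axis. Payload 15.9 kg.
Tool frame: the origin (TCP) lies at the very end of the fingers, on their centre line; the grasp point (between the pads) lies grasp_offset behind it (grasp_offset is the distance from the TCP to the grasp point, in mm); z points along the fingers, y is the line along which they close (so a half turn about z gives the same grasp; the last joint's range is limited). The gripper opens to 85 mm and grips with 20 to 120 N. Pads are 22 mm wide; open, the fingers measure 114 mm over their backs; the gripper's body (76 mm by 85 mm) begins 54 mm behind the grasp point. The pads swing forward as they close: fully open they stand 13 mm farther back than shut.
Start: joints at [1.276, 0.213, -0.034, 1.323, 0, 1.571], TCP at [145.268, 478.417, 231.306] pointing down, gripper open.
Joint ranges: [-2.98, 2.98], [-0.74, 1.72], [-1.14, 1.35], [-2.1, 2.04], [-1.57, 1.44], [-3.14, 3.14]. Speed limits (rad/s): [1.89, 1.89, 2.39, 2.57, 3.14, 3.14].

INTERFACE

Orientations are given as a 3x3 rotation matrix whose columns are the frame's x, y, z axes.
In Python, from plant import get_state, read_camera, calibration, hand_in, search_frame, grasp_offset gives the robot as it stands. The module is installed in compiled form; this text tells all that it offers.
- The arm moves only by the tool drive_tool, never from a script. Its argument "rows" is a list of rows, each a list of 3 entries, a list of its own where there are three numbers: the finger opening in mm, from 0 to 85.4, then the shift along the tool's x, y, z in mm, then the turn, a rotation vector about the tool's x, y, z in degrees. In form: [[claw, [tx, ty, tz], [rx, ry, rz]], ...]. A call has 1 to 10 rows; each row shifts and turns the commanded pose from where the row before left it, along the tool's axes as they then stand; what a row does not reach is not made up. A row lasts 1/10 s, in which the tool goes at most 50 mm and 8.59 degrees, less where a joint would pass 70% of its speed; a pose out of reach is approached as far as the arm can. A call with a gripper value outside its range is refused whole. The fingers move at their own pace and stop on an object; the grip force is fixed at half the most. Time passes only in rows, so rows that do not move let the fingers close. It gives the time, the measured TCP pose, the force, the opening and the grip force at its end, in the units of the state.
- get_state(): the state, without advancing time (a new reading comes with each control period).
- read_camera(name): name is "side" or "top"; returns the picture (384x512x3 uint8, red, green, blue); there is no depth.
- calibration(name): a dict with "fov_y" (degrees; the focal length in pixels is half the picture's height over the tangent of half this angle, whatever the lens; pixels are square), "cx", "cy" (the principal point, pixels), "rvec" (rotation vector, rad) and "tvec" (3), from world to camera coordinates, as OpenCV has them. Camera axes: x right, y down, z forward; pixel columns grow to the right and rows downward; lengths in mm; the calibration is good to about 2 mm. A picture is of the moment at which its call begins. calibration takes no time and is no camera call.
- hand_in(): hands the job in; it is judged then, once.
Trained networks look in the newest picture that a camera, given by its name, has taken for a name from the list of things; names that differ only in an ending like _2 or _b are one class to them, and where a whole thing is asked for, a point or a joint stands for the part that bears it (a point fixed in the world has none). Each returns a list of dicts, best first, with "conf" (0 to 1); they miss things now and then, are a little off and sometimes report something else, mostly with a low value. They report only what shows in the picture. A call takes as long as a camera call.
- search_frame(query, camera): "extent" ([left, top, width, height] in pixels, round what is visible of it).
The state is a dict: "time_s": time; "q": joint angles; "qd": joint speeds; "joint_torque": joint torques, N m; "tcp_pos": TCP position; "orientation": TCP orientation; "contact_force": force on the tool from outside, world axes, zero at the start; "wrist_torque": the same for the moment, N m; "width": finger opening in mm; "grasp_force": force on a finger pad.
Only numpy, scipy, OpenCV 4.12 (cv2) and the standard library are available. Lean on these libraries where they do the work, as an engineer would, in place of code of your own. Each camera call takes 0.05 s, during which the arm holds its last target. There are 200 camera calls.

TASK

Clamp the tube block on the mixer: with a fingertip, push the black knob along its L-shaped slot towards the tube block until it reaches the corner, then push it sideways along the short arm of the slot to its very end, so that the clamp is locked. Only push the knob, do not grip it, leave the bottle, the vial and the tip box alone, and finish clear of everything.

Things in the scene. Friction and masses are not known exactly. Their poses are not given: they have to be found in the camera images.
- mixer: white bench mixer, fixed, its place and angle vary: 265 mm along its x (-125 to 140), 220 mm along y, flat deck 80 mm above the bench. Origin on the bench under its middle, z up, x pointing from the slotted grey metal plate towards the black tube block (x 62 to 130 mm, y within 55 mm, up to 115 mm above the bench with its caps). The plate's L-shaped slot is 14 mm wide, 6 mm deep
- corner (a point): the slot's corner at deck height, at (-30, -30, 80) mm in the mixer's frame; axes as the mixer's. The long arm runs from 55 mm before this point along the mixer's +x to it: there the knob's axis stops at the corner. The slot's inner edge at the corner is rounded by 6 mm
- slot_end (a point): end of the slot's short arm at deck height, where the knob's axis stops: 40 mm from the corner along the mixer's +y; axes as the mixer's
- knob: black upright cylindrical knob, 24 mm across, 38 mm high (underside 88, top 126 mm above the bench), on a 10 mm pin that runs in the slot with 2 mm play each side. Origin at its centre, 107 mm above the bench; axes as the mixer's. It cannot turn, tilt or rise, only slide; along the long arm it takes the jaw with it. It stays where it is left
- jaw (a joint): travel of jaw and knob along the mixer's +x (long arm), m: 0 open, 0.055 at the corner with the jaw shut against the block (hard stop). Starts between 0 and 0.020. About 2 to 3 N of friction, no spring. The jaw is an aluminium bar across the deck, 120 mm wide, top 106 mm above the bench, its near side 79 mm beyond the knob's axis while the knob is in either arm
- cross (a joint): travel of the knob along the mixer's +y (the slot's short arm), m: 0 = in the long arm, 0.040 = at the end of the short arm, locked (hard stop). Short of the corner the slot lets it move only 2 mm; the way is free with the jaw within 2 mm of 0.055; about 2 to 3 N of friction, no spring
- bottle: loose white capped bottle, 52 mm across, 105 mm high, standing on the bench 160 to 200 mm to the mixer's +y side of its middle; origin at the centre of its underside; bystander
- vial: loose clear vial with a cap, 24 mm across, 45 mm high, standing on the mixer's deck near its low-x, +y corner (x -95 to -70 mm, y 78 to 90 mm in the mixer's frame); origin at the centre of its underside; bystander
- tipbox: loose blue box with a white lid, 85 x 120 x 61 mm, standing on the bench on the mixer's -y side, its middle about 195 to 230 mm from the mixer's middle; origin at the centre of its underside; bystander

How it is judged:
By the outcome, as a careful person would: the job done as asked, in the order asked, and still so for the second after the job is handed in, with the robot touching nothing.
It also fails if it takes over 42 s, if anything falls off the work surface, if the arm or the gripper's body presses on something with over 40 N, if the wrist force passes 120 N, or if a joint passes its speed limit or range.

## Working session

There is one attempt and no reset: what is moved stays moved. The work goes in short steps, Python scripts to look and compute and a tool call to move; the robot and the scene stay as the last step left them, time stands still between calls to the robot, and variables do not carry over. Pictures are saved under pics/ and viewed, at most 10 in all, crops included, and the job is handed in when it is done.

Besides the shell and the picture viewer there is one more tool, called after "Emit:" by a JSON object that holds its "api" and its "payload". drive_tool: Moves the arm, as the interface text tells. Its arguments: {"type":"object","properties":{"rows":{"type":"array"}},"required":["rows"]}

```bash
mkdir -p pics
cat > h.py <<'E'
import numpy as np, cv2
from plant import *
def cam(n):
    c=calibration(n); f=192/np.tan(np.radians(c["fov_y"])/2)
    R=cv2.Rodrigues(np.array(c["rvec"],float))[0]; t=np.array(c["tvec"],float)
    return np.array([[f,0,c["cx"]],[0,f,c["cy"]],[0,0,1]]),R,t
def proj(n,P):
    K,R,t=cam(n); p=(K@(R@np.atleast_2d(P).T+t[:,None])).T; return p[:,:2]/p[:,2:]
def back(n,uv,z):
    K,R,t=cam(n); d=R.T@np.linalg.inv(K)@np.array([uv[0],uv[1],1.]); o=-R.T@t
    return o+d*(z-o[2])/d[2]
E
python3 - <<'E'
from h import *
for n in("top","side"):
    im=read_camera(n); cv2.imwrite(f"pics/{n}0.png",cv2.resize(im[:,:,::-1],None,fx=1.5,fy=1.5,interpolation=cv2.INTER_CUBIC))
    print(n,-cam(n)[1].T@cam(n)[2], calibration(n))
    for q in("mixer","knob","jaw","bottle","vial","tipbox"):
        print(q,[(np.round(r["extent"],1).tolist(),round(r["conf"],2)) for r in search_frame(q,n)[:2]])
s=get_state();print(s["tcp_pos"],s["orientation"],s["time_s"],s["width"],grasp_offset)
E
```

```text
top [510.47907016  33.78665116 798.69640945] {'fov_y': 54.91240655488333, 'cx': 253.0434671592241, 'cy': 184.84868575903718, 'rvec': array([ 2.19287206, -2.13416512,  0.10822986]), 'tvec': array([ 23.74861855, 593.15645341, 739.76198755])}
mixer [([135.5, 123.2, 140.4, 156.5], 0.71)]
knob []
jaw [([167.6, 180.9, 62.1, 53.8], 0.94), ([134.1, 118.3, 143.6, 160.5], 0.22)]
bottle [([112.9, 241.8, 33.0, 29.1], 0.81)]
vial [([160.8, 243.9, 18.5, 13.3], 0.7)]
tipbox [([266.5, 164.3, 75.5, 61.4], 0.9)]
side [297.68244583 481.32957924 564.3254299 ] {'fov_y': 55.77687728974724, 'cx': 255.0566672913701, 'cy': 197.60673378041747, 'rvec': array([ 0.7689773 , -2.59484973,  1.1421186 ]), 'tvec': array([496.69649051, 254.30822358, 572.16790978])}
mixer [([131.4, 181.8, 179.9, 144.4], 0.89)]
knob [([266.7, 209.6, 14.4, 22.4], 0.78)]
jaw [([205.7, 197.2, 76.0, 61.0], 0.62)]
bottle [([217.9, 316.2, 35.8, 59.6], 0.75), ([133.3, 181.0, 177.7, 146.3], 0.74)]
vial [([254.9, 254.1, 17.4, 29.2], 0.83)]
tipbox [([253.9, 157.8, 44.1, 45.8], 0.94)]
[145.24793015 478.42805671 231.32533288] [[-9.56870860e-01  2.90513610e-01  1.73955001e-06]
 [ 2.90513610e-01  9.56870859e-01  2.73011766e-05]
 [ 6.26683866e-06  2.66290633e-05 -1.00000000e+00]] 0.7 85.37738835661851 18.700000000000003
```

View pics/top0.png

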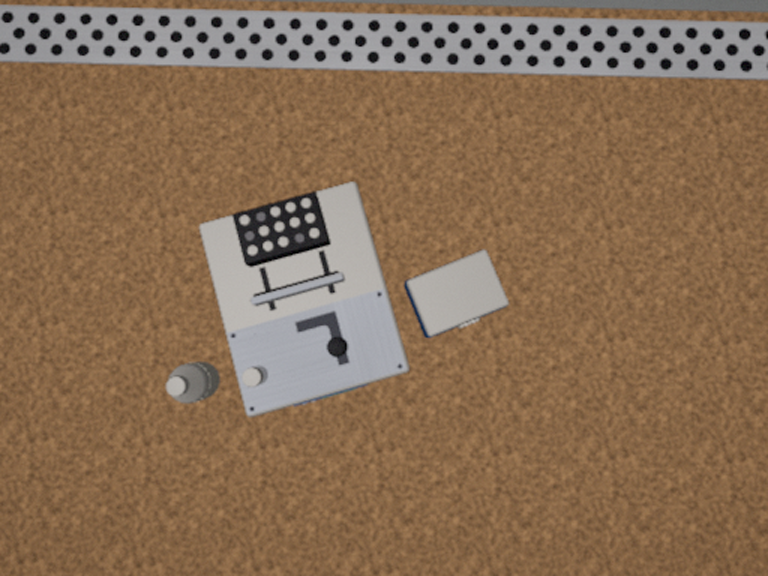

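View pics/side0.png

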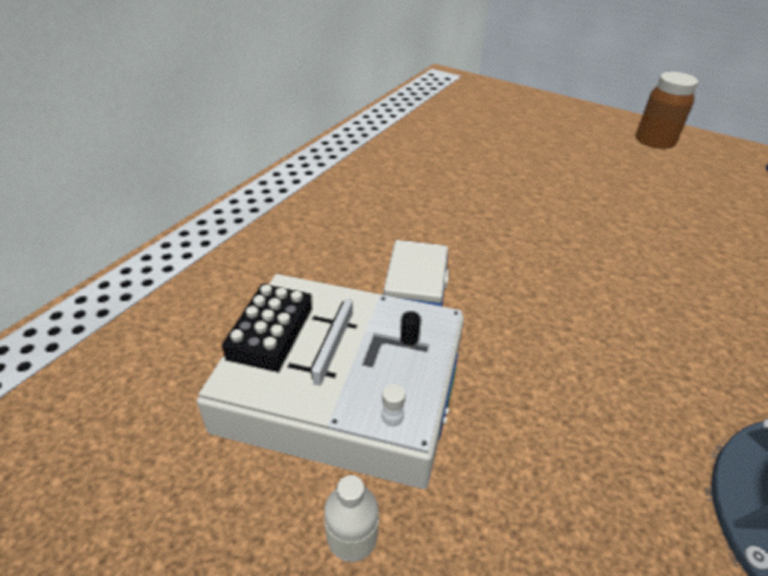

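The top view (1.5× pixels) shows the mixer's deck corners at (200,224), (356,182), (408,371) and (249,414). The knob's top is at (337,346) and the slot corner is near (337,317). In the side view the deck corners are at (277,276), (463,312), (203,402) and (431,460), with the knob's top near (411,318). I'll fit the pose.

```bash
cat > fit.py <<'E'
from h import *
from scipy.optimize import least_squares
C=[(140,110,80),(140,-110,80),(-125,-110,80),(-125,110,80)]
T=np.array([(200,224),(356,182),(408,371),(249,414),(337,346)])/1.5
S=np.array([(203,402),(277,276),(463,312),(431,460),(411,318)])/1.5
def W(p,P):
    c,s=np.cos(p[2]),np.sin(p[2]); P=np.atleast_2d(np.array(P,float))
    return np.c_[P[:,0]*c-P[:,1]*s+p[0],P[:,0]*s+P[:,1]*c+p[1],P[:,2]]
def res(p):
    P=W(p,C+[(-85+p[3],-30,126)])
    return np.r_[(proj("top",P)-T).ravel(),(proj("side",P)-S).ravel()]
if __name__=="__main__":
    r=least_squares(res,[500,100,0.2,10],loss="soft_l1",x_scale=[10,10,.1,10])
    print(r.x,np.round(r.fun,1)); p=r.x
    print("knob",W(p,[(-85+p[3],-30,107),(-30,-30,107),(-30,10,107)]).round(1))
    b=back("top",(337/1.5,346/1.5),126); print("knob top ray",b)
    for n in("top","side"):
        im=cv2.resize(read_camera(n)[:,:,::-1],None,fx=4,fy=4,interpolation=cv2.INTER_CUBIC)
        sl=W(p,[(-92,-37,80),(-23,-37,80),(-23,17,80),(-37,17,80),(-37,-23,80),(-92,-23,80)])
        a=np.linspace(0,6.28,24); kt=W(p,np.c_[-85+p[3]+12*np.cos(a),-30+12*np.sin(a),126+0*a])
        for q,col in((sl,(0,0,255)),(kt,(0,255,0)),(W(p,C),(255,0,0))): cv2.polylines(im,[np.int32(proj(n,q)*4+2)],True,col,1)
        u=(proj(n,W(p,[(-50,0,90)]))[0]*4).astype(int); 
        cv2.imwrite(f"pics/fit_{n}.png",im[u[1]-280:u[1]+280,u[0]-200:u[0]+200])
    a,b=[cv2.imread(f"pics/fit_{n}.png") for n in("top","side")]; cv2.imwrite("pics/fit.png",np.hstack([a,b]))
E
python3 fit.py
```

```text
[5.51016232e+02 1.38230338e+02 2.99447446e-01 1.90374862e+01] [-3.2 -0.5 -0.  -1.8  1.8  1.9 -3.3  4.6 -1.1  0.4 -6.6 -2.9 -1.1 -3.
  3.2 -1.1  2.  -0.8 -0.2  0.1]
knob [[496.8  90.1 107. ]
 [531.2 100.7 107. ]
 [519.4 138.9 107. ]]
knob top ray [497.59206278  88.08290561 126.        ]
```

View pics/fit.png

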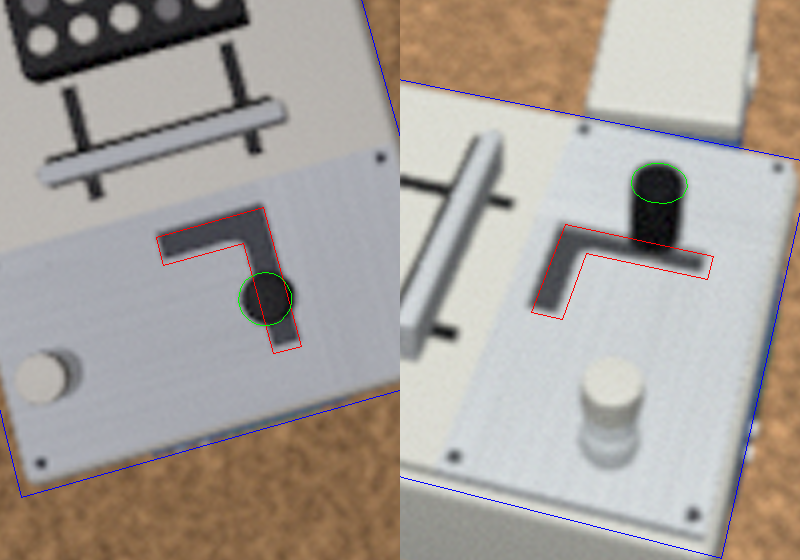

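The overlay shows the fit a few mm off. The slot's outer corner is at crop (262,206) in the top view and (568,224) in the side view. I'll refit using the slot corners.

```bash
cat > fit2.py <<'E'
from fit import *
p0=np.array([551.016,138.230,.299447,19.04])
off={n:(proj(n,W(p0,[(-50,0,90)]))[0]*4).astype(int)-[200,280] for n in("top","side")}
g=lambda n,l:(np.array(l)+off[n]-2)/4
ST=g("top",[(263,206),(160,237),(166,260),(246,243),(297,341),(275,348)])
SS=g("side",[(167,224),(134,303),(160,313),(188,255),(309,257),(303,272)])
def res2(p):
    e=p[4]; P=W(p,[(-30+e,-30-7,80),(-30+7,10+e,80),(-37,10+e,80),(-37,-23,80),(-85-e,-37,80),(-85-e,-23,80)])
    P[0]=W(p,[(-23,-37,80)])[0]
    d=np.r_[(proj("top",P)-ST-p[5:7]).ravel(),(proj("side",P)-SS-p[7:9]).ravel()]
    return np.r_[d,res(p)*.4,p[5:9]*.5]
if __name__=="__main__":
    r=least_squares(res2,list(p0)+[6,0,0,0,0],loss="soft_l1"); p=r.x
    print(p.round(3),r.fun.round(1))
    print(W(p,[(-85+p[3],-30,107),(-30,-30,107),(-30,10,107)]).round(1))
    print("yaw by slot only", [np.degrees(np.arctan2(*(back("top",ST[i],80)-back("top",ST[j],80))[[1,0]])) for i,j in((0,4),(3,5),(1,0))])
E
python3 fit2.py
```

```text
[ 5.51566e+02  1.37863e+02  2.98000e-01  1.86240e+01  4.83200e+00
  2.65000e-01  7.50000e-02 -2.29000e-01  2.77000e-01] [ 0.2  0.1  0.1 -0.5  0.5  0.8 -0.7 -0.2  0.7 -0.1 -0.9  0.1 -0.3 -0.3
 -0.3  1.   1.   0.2 -0.2 -1.   0.  -0.8 -0.1  1.1 -1.2 -0.4  0.1 -0.8
  0.8  0.7 -1.3  1.7 -0.4  0.1 -2.7 -1.3 -0.4 -1.3  1.2 -0.5  0.7 -0.5
 -0.  -0.   0.1  0.  -0.1  0.1]
[[496.9  89.7 107. ]
 [531.7 100.4 107. ]
 [520.  138.6 107. ]]
yaw by slot only [np.float64(16.187710256856946), np.float64(17.592049223262123), np.float64(108.32835629491764)]
```

Emit:
{"api": "drive_tool", "payload": {"rows": [[0,[0,0,0],[0,0,-8.5]],[0,[0,0,0],[0,0,-8.5]],[0,[0,0,0],[0,0,-8.5]],[0,[0,0,0],[0,0,-8.5]],[0,[-5,-15,0],[0,0,0]],[0,[-13,-35,0],[0,0,0]],[0,[-13,-35,0],[0,0,0]],[0,[-13,-35,0],[0,0,0]],[0,[-13,-35,0],[0,0,0]],[0,[-13,-35,0],[0,0,0]]]}}

```text
time_s: 1.8
tcp_pos: [268.8, 315.4, 231.4]
orientation: [[-0.957, -0.29, 0.0], [-0.29, 0.957, 0.0], [-0.0, 0.0, -1.0]]
contact_force: [0.1, -0.7, 0.4]
width: -0.2
grasp_force: 0.0
```

Emit:
{"api": "drive_tool", "payload": {"rows": [[0,[-13,-35,0],[0,0,0]],[0,[-13,-35,0],[0,0,0]],[0,[-13,-35,0],[0,0,0]],[0,[-13,-35,0],[0,0,0]],[0,[-13,-35,0],[0,0,0]],[0,[-13,-35,0],[0,0,0]],[0,[-13,-35,0],[0,0,0]],[0,[-5,-20,0],[0,0,0]],[0,[0,0,0],[0,0,0]],[0,[0,0,0],[0,0,0]]]}}

```text
time_s: 2.8
tcp_pos: [437.4, 91.7, 231.3]
orientation: [[-0.957, -0.29, -0.0], [-0.29, 0.957, 0.0], [0.0, 0.0, -1.0]]
contact_force: [0.2, -0.0, 0.3]
width: 0.3
grasp_force: 0.0
```

```bash
cat > st.py <<'E'
from fit2 import *
p=np.array([551.566,137.863,.298])
def mx(w):
    c,s=np.cos(p[2]),np.sin(p[2]); d=np.array(w)[:2]-p[:2]; return np.array([c*d[0]+s*d[1],-s*d[0]+c*d[1],w[2]]).round(1)
if __name__=="__main__":
    s=get_state(); o=np.array(s["orientation"]); print(s["time_s"],"mixer frame TCP",mx(s["tcp_pos"]),"tool y yaw err deg",np.degrees(np.arctan2(o[1,1],o[0,1])-p[2])-90,s["contact_force"],s["width"])
E
python3 st.py
```

```text
2.8 mixer frame TCP [-122.6  -10.6  231.3] tool y yaw err deg -0.1916604354679805 [ 0.21959691 -0.02222273  0.3157755 ] 0.3491040909093376
```

Emit:
{"api": "drive_tool", "payload": {"rows": [[0,[-6,-10,5],[0,0,0]],[0,[-5,-9,20],[0,0,0]],[0,[0,0,30],[0,0,0]],[0,[0,0,30],[0,0,0]],[0,[0,0,25],[0,0,0]],[0,[0,0,15],[0,0,0]],[0,[0,0,9],[0,0,0]],[0,[0,0,0],[0,0,0]],[0,[0,0,0],[0,0,0]]]}}

```text
time_s: 3.7
tcp_pos: [454.2, 77.6, 97.9]
orientation: [[-0.956, -0.294, 0.001], [-0.294, 0.956, 0.0], [-0.001, -0.0, -1.0]]
contact_force: [-0.3, -0.2, -0.7]
width: 0.1
grasp_force: 0.0
```

```bash
cat > pic.py <<'E'
import sys
from st import *
ims=[]
for n in("top","side"):
    im=cv2.resize(read_camera(n)[:,:,::-1],None,fx=4,fy=4,interpolation=cv2.INTER_CUBIC); o=off[n]
    ims.append(im[o[1]:o[1]+560,o[0]:o[0]+400])
cv2.imwrite(f"pics/{sys.argv[1]}.png",np.hstack(ims))
E
python3 st.py; python3 pic.py a
```

```text
3.7 mixer frame TCP [-110.8  -29.    97.9] tool y yaw err deg 0.04387604370036513 [-0.25215951 -0.22962833 -0.72713644] 0.11413115258542388
```

View pics/a.png

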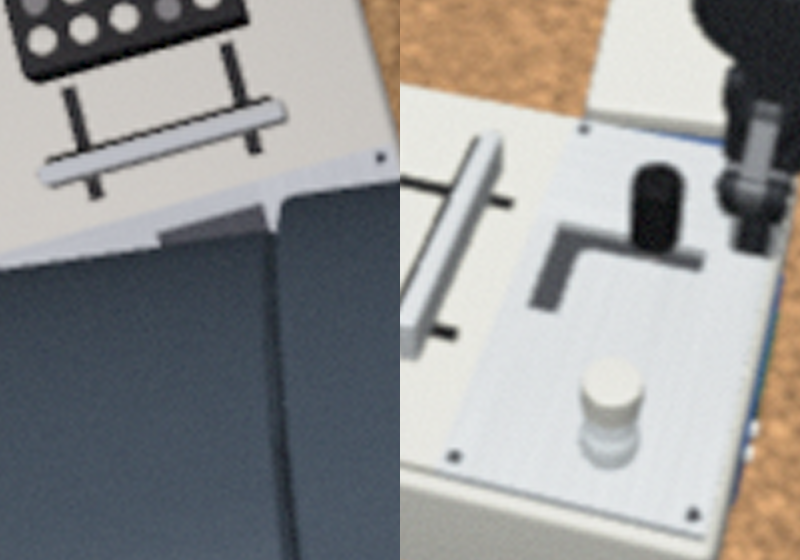

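The fingertip stands behind the knob in line with the long arm and clear of the deck. Pushing along +x.

Emit:
{"api": "drive_tool", "payload": {"rows": [[0,[-6,-1,0],[0,0,0]],[0,[-6,0,0],[0,0,0]],[0,[-5,0,0],[0,0,0]],[0,[-5,0,0],[0,0,0]],[0,[-5,0,0],[0,0,0]],[0,[-5,0,0],[0,0,0]],[0,[-5,0,0],[0,0,0]],[0,[-5,0,0],[0,0,0]],[0,[-5,0,0],[0,0,0]]]}}

```text
time_s: 4.7
tcp_pos: [499.4, 90.5, 97.2]
orientation: [[-0.956, -0.294, -0.0], [-0.294, 0.956, 0.0], [0.0, 0.0, -1.0]]
contact_force: [-3.9, 0.1, 0.6]
width: 0.2
grasp_force: 1.2
```

```bash
python3 st.py
```

```text
4.7 mixer frame TCP [-63.8 -29.9  97.2] tool y yaw err deg 0.03722938352595406 [-3.87465817  0.10874468  0.60952122] 0.18267703654029707
```

Contact at about 3–4 N. Now in small steps towards the stop.

Emit:
{"api": "drive_tool", "payload": {"rows": [[0,[-3,0,0],[0,0,0]],[0,[-3,0,0],[0,0,0]],[0,[-2,0,0],[0,0,0]],[0,[0,0,0],[0,0,0]]]}}

```text
time_s: 5.1
tcp_pos: [507.0, 92.7, 97.3]
orientation: [[-0.956, -0.294, 0.0], [-0.294, 0.956, -0.0], [-0.0, -0.0, -1.0]]
contact_force: [-0.1, -0.2, -0.4]
width: 0.1
grasp_force: 0.0
```

Emit:
{"api": "drive_tool", "payload": {"rows": [[0,[-1,0,0],[0,0,0]],[0,[-1,0,0],[0,0,0]],[0,[0,0,0],[0,0,0]]]}}

```text
time_s: 5.4
tcp_pos: [508.7, 93.2, 97.3]
orientation: [[-0.956, -0.294, 0.0], [-0.294, 0.956, -0.0], [-0.0, -0.0, -1.0]]
contact_force: [-1.6, -0.3, -0.2]
width: 0.0
grasp_force: 0.6
```

```bash
python3 st.py
```

```text
5.4 mixer frame TCP [-54.  -30.1  97.3] tool y yaw err deg 0.03238959137358677 [-1.64676036 -0.28403887 -0.17758117] 0.03725437838804673
```

Emit:
{"api": "drive_tool", "payload": {"rows": [[0,[-1,0,0],[0,0,0]],[0,[-1,0,0],[0,0,0]],[0,[0,0,0],[0,0,0]]]}}

```text
time_s: 5.7
tcp_pos: [510.7, 93.9, 97.3]
orientation: [[-0.956, -0.294, 0.0], [-0.294, 0.956, -0.0], [-0.0, -0.0, -1.0]]
contact_force: [-1.3, -0.8, 1.2]
width: -0.0
grasp_force: 0.5
```

Emit:
{"api": "drive_tool", "payload": {"rows": [[0,[-1,0,0],[0,0,0]],[0,[0,0,0],[0,0,0]]]}}

```text
time_s: 5.9
tcp_pos: [511.7, 94.2, 97.3]
orientation: [[-0.956, -0.294, 0.0], [-0.294, 0.956, -0.0], [-0.0, -0.0, -1.0]]
contact_force: [-0.6, -0.1, -1.4]
width: -0.2
grasp_force: 0.5
```

Emit:
{"api": "drive_tool", "payload": {"rows": [[0,[-1,0,0],[0,0,0]],[0,[-1,0,0],[0,0,0]]]}}

```text
time_s: 6.1
tcp_pos: [512.3, 94.3, 97.2]
orientation: [[-0.956, -0.294, -0.002], [-0.294, 0.956, -0.001], [0.002, -0.0, -1.0]]
contact_force: [-15.6, -6.0, 11.7]
width: 0.1
grasp_force: 8.3
```

Emit:
{"api": "drive_tool", "payload": {"rows": [[0,[-1,0,0],[0,0,0]],[0,[0,0,0],[0,0,0]]]}}

```text
time_s: 6.3
tcp_pos: [512.3, 94.4, 97.1]
orientation: [[-0.956, -0.294, -0.004], [-0.294, 0.956, -0.001], [0.004, -0.0, -1.0]]
contact_force: [-17.6, -5.9, 12.7]
width: -0.2
grasp_force: 9.4
```

```bash
python3 st.py; python3 pic.py b
```

```text
6.3 mixer frame TCP [-50.3 -30.1  97.1] tool y yaw err deg 0.022980087728470266 [-17.6339669   -5.88778681  12.7417407 ] -0.21265191247147858
```

View pics/b.png

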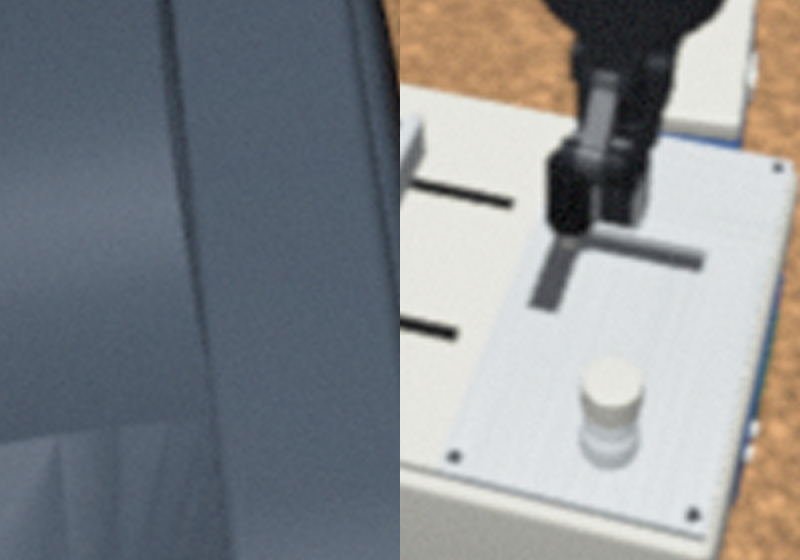

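The jaw has reached its hard stop: the tip stopped at about 18 N, and the knob is at the slot's corner. I'll back off and go round to its −y side.

Emit:
{"api": "drive_tool", "payload": {"rows": [[0,[6,0,0],[0,0,0]],[0,[16,0,0],[0,0,0]],[0,[5,-20,0],[0,0,0]],[0,[0,-25,0],[0,0,0]],[0,[0,-10,0],[0,0,0]],[0,[-15,0,0],[0,0,0]],[0,[-20,0,0],[0,0,0]],[0,[-10,0,0],[0,0,0]],[0,[0,0,0],[0,0,0]]]}}

```text
time_s: 7.3
tcp_pos: [548.6, 48.3, 97.0]
orientation: [[-0.956, -0.295, 0.0], [-0.295, 0.956, 0.0], [-0.0, 0.0, -1.0]]
contact_force: [-0.6, 0.1, 0.9]
width: 0.1
grasp_force: 0.0
```

```bash
python3 st.py; python3 pic.py c
```

```text
7.3 mixer frame TCP [-29.2 -84.7  97. ] tool y yaw err deg 0.06461367141396579 [-0.6002568   0.06090041  0.8878139 ] 0.05984508096871751
```

View pics/c.png

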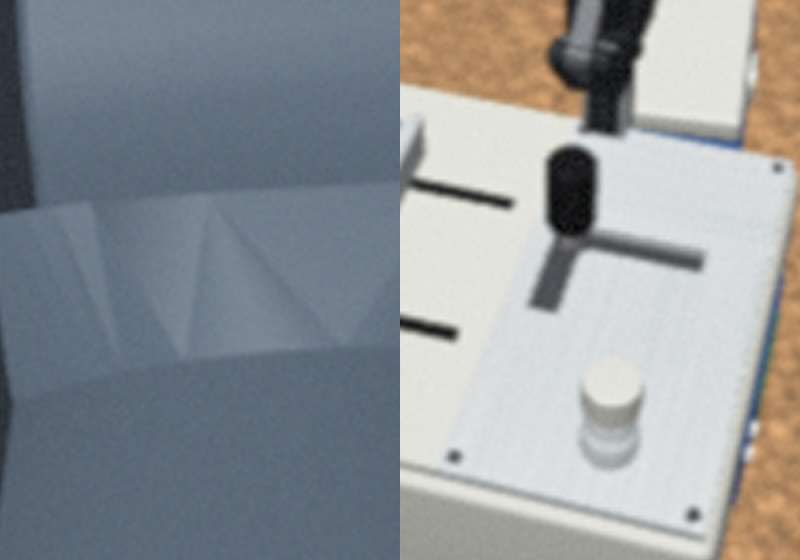

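The knob stands at the corner at crop (571,190), with the finger behind it on the −y side. I'll raise 13 mm so that the tip touches the knob rather than the knuckle, then push along +y.

Emit:
{"api": "drive_tool", "payload": {"rows": [[0,[0,0,-7],[0,0,0]],[0,[0,5,-6],[0,0,0]],[0,[0,8,0],[0,0,0]],[0,[0,8,0],[0,0,0]],[0,[0,5,0],[0,0,0]],[0,[0,5,0],[0,0,0]],[0,[0,5,0],[0,0,0]],[0,[0,5,0],[0,0,0]],[0,[0,5,0],[0,0,0]],[0,[0,5,0],[0,0,0]]]}}

```text
time_s: 8.4
tcp_pos: [532.5, 96.8, 110.2]
orientation: [[-0.956, -0.294, -0.0], [-0.294, 0.956, -0.0], [0.0, -0.0, -1.0]]
contact_force: [0.1, -2.7, 1.2]
width: -0.3
grasp_force: 1.2
```

Emit:
{"api": "drive_tool", "payload": {"rows": [[0,[0,4,0],[0,0,0]],[0,[0,4,0],[0,0,0]],[0,[0,2,0],[0,0,0]]]}}

```text
time_s: 8.7
tcp_pos: [529.7, 106.4, 110.3]
orientation: [[-0.956, -0.294, -0.0], [-0.294, 0.956, -0.0], [0.0, 0.0, -1.0]]
contact_force: [-1.8, -3.0, -0.9]
width: 0.2
grasp_force: 1.1
```

```bash
python3 st.py
```

```text
8.7 mixer frame TCP [-30.2 -23.6 110.3] tool y yaw err deg 0.04580649213221477 [-1.79482519 -3.02915195 -0.8934006 ] 0.18280315899162844
```

Emit:
{"api": "drive_tool", "payload": {"rows": [[0,[0,2,0],[0,0,0]],[0,[0,2,0],[0,0,0]],[0,[0,1,0],[0,0,0]],[0,[0,0,0],[0,0,0]]]}}

```text
time_s: 9.1
tcp_pos: [528.4, 111.0, 110.3]
orientation: [[-0.956, -0.294, 0.0], [-0.294, 0.956, 0.0], [-0.0, 0.0, -1.0]]
contact_force: [0.6, -0.5, -0.9]
width: -0.1
grasp_force: 0.5
```

Emit:
{"api": "drive_tool", "payload": {"rows": [[0,[0,1,0],[0,0,0]],[0,[0,1,0],[0,0,0]]]}}

```text
time_s: 9.3
tcp_pos: [527.9, 112.8, 110.3]
orientation: [[-0.956, -0.294, 0.0], [-0.294, 0.956, -0.0], [-0.0, -0.0, -1.0]]
contact_force: [1.1, -2.3, 0.5]
width: -0.0
grasp_force: 1.0
```

Emit:
{"api": "drive_tool", "payload": {"rows": [[0,[0,1,0],[0,0,0]],[0,[0,1,0],[0,0,0]]]}}

```text
time_s: 9.5
tcp_pos: [527.2, 114.7, 110.3]
orientation: [[-0.956, -0.294, 0.0], [-0.294, 0.956, 0.0], [-0.0, -0.0, -1.0]]
contact_force: [0.5, -2.0, 0.2]
width: 0.1
grasp_force: 1.5
```

Emit:
{"api": "drive_tool", "payload": {"rows": [[0,[0,1,0],[0,0,0]],[0,[0,1,0],[0,0,0]]]}}

```text
time_s: 9.7
tcp_pos: [526.9, 115.6, 110.4]
orientation: [[-0.956, -0.294, 0.001], [-0.294, 0.956, -0.002], [0.0, -0.002, -1.0]]
contact_force: [2.9, -15.1, -0.5]
width: 0.0
grasp_force: 7.6
```

Emit:
{"api": "drive_tool", "payload": {"rows": [[0,[0,1,0],[0,0,0]],[0,[0,1,0],[0,0,0]]]}}

```text
time_s: 9.9
tcp_pos: [526.7, 116.2, 110.4]
orientation: [[-0.956, -0.293, 0.001], [-0.293, 0.956, -0.005], [0.0, -0.005, -1.0]]
contact_force: [5.6, -25.1, 0.4]
width: 0.2
grasp_force: 12.9
```

Emit:
{"api": "drive_tool", "payload": {"rows": [[0,[0,1,0],[0,0,0]],[0,[0,0,0],[0,0,0]]]}}

```text
time_s: 10.1
tcp_pos: [526.6, 116.4, 110.5]
orientation: [[-0.956, -0.292, 0.002], [-0.292, 0.956, -0.006], [-0.0, -0.007, -1.0]]
contact_force: [6.6, -27.1, 0.3]
width: -0.2
grasp_force: 14.2
```

The end stop has been reached at 27 N. I'll retreat along −y, lift, and move off so the top camera can see.

Emit:
{"api": "drive_tool", "payload": {"rows": [[0,[0,-6,0],[0,0,0]],[0,[0,-15,0],[0,0,0]],[0,[0,-15,0],[0,0,0]],[0,[0,-5,-20],[0,0,0]],[0,[0,0,-35],[0,0,0]],[0,[0,0,-35],[0,0,0]],[0,[15,0,-35],[0,0,0]],[0,[35,0,-10],[0,0,0]],[0,[40,0,0],[0,0,0]],[0,[40,0,0],[0,0,0]]]}}

```text
time_s: 11.1
tcp_pos: [412.6, 41.2, 245.5]
orientation: [[-0.956, -0.294, 0.001], [-0.294, 0.956, 0.0], [-0.001, 0.0, -1.0]]
contact_force: [-0.0, -0.5, -0.1]
width: 0.2
grasp_force: 0.0
```

Emit:
{"api": "drive_tool", "payload": {"rows": [[0,[30,-20,0],[0,0,0]],[0,[20,-30,0],[0,0,0]],[0,[0,-40,0],[0,0,0]],[0,[0,-40,0],[0,0,0]],[0,[0,-35,0],[0,0,0]],[0,[0,-20,0],[0,0,0]],[0,[0,0,0],[0,0,0]],[0,[0,0,0],[0,0,0]]]}}

```text
time_s: 11.9
tcp_pos: [419.9, -150.0, 245.2]
orientation: [[-0.956, -0.293, -0.0], [-0.293, 0.956, 0.0], [0.0, 0.001, -1.0]]
contact_force: [-0.6, 0.5, 0.5]
width: 0.0
grasp_force: 0.0
```

```bash
python3 st.py; python3 pic.py d
```

```text
11.9 mixer frame TCP [-210.4 -236.5  245.2] tool y yaw err deg -0.04238722994503519 [-0.64435851  0.53358916  0.4687589 ] 0.00014154290507571515
```

View pics/d.png

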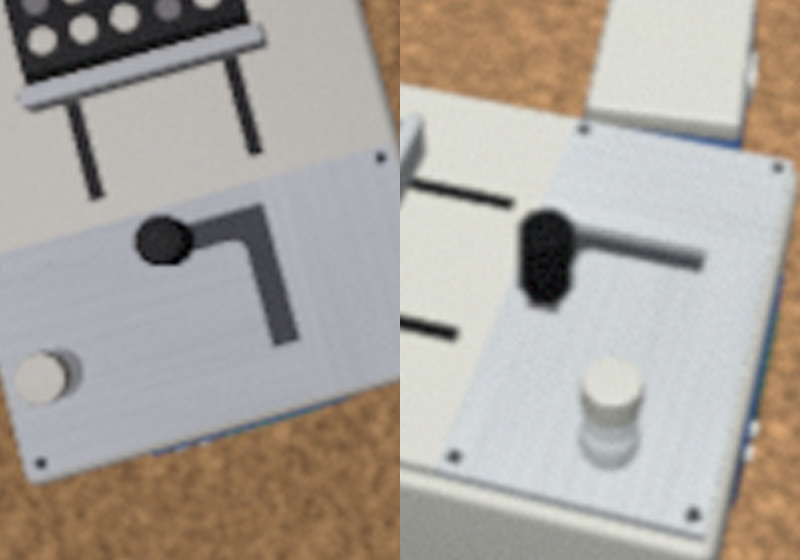

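The knob, at crop (163,240) in the top view, covers the end of the short arm. The jaw is shut against the block and the vial has not moved. Handing in.

```bash
python3 -c "
from plant import *
print(hand_in())"
```

```text
the job is handed in; nothing more can be done
None
```

The clamp is locked: the knob was pushed to the corner and then to the very end of the short arm, each felt as a hard stop, and I handed the job in at about 12 s with the arm clear of everything.

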